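# Sweep the loose jar lids into the bamboo pen

## Task

Tidy the pantry shelf: with the fingertips, gently sweep the three loose steel jar lids across the shelf top, in through the open side of the three-sided bamboo pen, until each lid lies flat and wholly inside it. Only push the lids, never grip or lift them, and leave everything else standing where it is.

Things in the scene. Friction and masses are not known exactly. Their poses are not given: they have to be found in the camera images.
- lid_large: loose round steel jar lid lying flat on the shelf top, a disc 58 mm in diameter and 15 mm tall, 35 g or so; it slides when pushed on its rim. Origin at the centre of its underside, z up
- lid_medium: loose round steel jar lid lying flat on the shelf top, a disc 52 mm in diameter and 15 mm tall, 28 g or so; it slides when pushed on its rim. Origin at the centre of its underside, z up
- lid_small: loose round steel jar lid lying flat on the shelf top, a disc 46 mm in diameter and 15 mm tall, 22 g or so; it slides when pushed on its rim. Origin at the centre of its underside, z up
- pen: fixed bamboo pen: three upright walls, 40 mm tall, 12 mm thick, one long side open, no floor, no step. Origin on the shelf top, centre of the inside; x points from mouth to back wall, y along it, z up. Inside 130 mm deep (mouth, at the side walls' ends: x = -65 mm; back wall x = +65) and 300 mm wide (side walls y = -150, +150). Mouth looks to the robot's right (world -y), turned up to 15 degrees
- napkin_ring: bystander: dark wooden napkin ring standing on its flat end like a short tube, 48 mm outside diameter, 28 mm tall; origin at the centre of its underside
- salt_pot: bystander: squat white salt pot with a wooden lid, 52 mm diameter, 53 mm tall; origin at the centre of its underside
- spice_jar: bystander: small closed spice jar with a black cap, 44 mm diameter, 55 mm tall; origin at the centre of its underside
- mug: bystander: white mug, 80 mm diameter, 90 mm tall, with a handle; origin at the centre of its underside
- food_can: bystander: food can, 74 mm diameter, 110 mm tall; origin at the centre of its underside

How it is judged (in metres and radians):
At the end, for the whole second after the job is handed in: each of the three lids lies flat on the shelf top (underside below 6 mm, tilt under 0.12 rad), at rest, between the pen's walls and wholly behind its mouth (3 mm may still stick out); every bystander stands within 15 mm of its start, upright to 0.2 rad (x of lid_large in the frame of pen between -0.039 and 0.065 m and y of lid_large in the frame of pen between -0.15 and 0.15 m and height (world z) of each of lid_large, lid_medium, lid_small below 0.006 m and angle between each of lid_large, lid_medium, lid_small's own z axis and vertical below 0.12 rad and linear speed of each of lid_large, lid_medium, lid_small below 0.02 m/s and x of lid_medium in the frame of pen between -0.042 and 0.065 m and y of lid_medium in the frame of pen between -0.15 and 0.15 m and x of lid_small in the frame of pen between -0.045 and 0.065 m and y of lid_small in the frame of pen between -0.15 and 0.15 m and distance of each of napkin_ring, salt_pot, spice_jar, mug, food_can from where it was at the start of the episode below 0.015 m and angle between each of napkin_ring, salt_pot, spice_jar, mug, food_can's own z axis and vertical below 0.2 rad); the robot touches nothing.
It fails at once if a lid is lifted or carried (its underside rises more than 10 mm) or flipped up (height (world z) of any of lid_large, lid_medium, lid_small above 0.01 m or angle between any of lid_large, lid_medium, lid_small's own z axis and vertical above 0.5 rad).
It fails at once if a lid is gripped or pushed hard: more than 18 N between the fingers and a lid (contact force between the fingers and lid_large above 18 N or contact force between the fingers and lid_medium above 18 N or contact force between the fingers and lid_small above 18 N).
It fails at once if a bystander is shifted more than 15 mm or tipped more than 0.2 rad (distance of any of napkin_ring, salt_pot, spice_jar, mug, food_can from where it was at the start of the episode above 0.015 m or angle between any of napkin_ring, salt_pot, spice_jar, mug, food_can's own z axis and vertical above 0.2 rad).
It also fails if it takes over 72 s, if anything falls off the work surface, if the arm or the gripper's body presses on something with over 40 N, if the wrist force passes 120 N, or if a joint passes its speed limit or range.

## Robot

A 6-joint arm with a two-finger parallel gripper is mounted at the origin on the work surface. World frame = base frame: x ahead of the robot, y to its left, z up, the work surface at z = 0. Lengths are in mm, angles in rad, forces in N, time in s.
With the tool pointing down it reaches from about 300 to 875 mm from the base axis. Payload 4.2 kg.
Tool frame: the origin (TCP) lies on the front face of the gripper's body, between the roots of the fingers; the fingertips stand 73 mm ahead of it and the grasp point (between the pads) lies 54 mm ahead of it; z points along the fingers, y is the line along which they close (so a half turn about z gives the same grasp; the last joint's range is limited). The gripper opens to 85 mm and grips with 20 to 120 N. Pads are 22 mm wide; open, the fingers measure 114 mm over their backs; the gripper's body (76 mm by 85 mm) begins 54 mm behind the grasp point. The pads swing forward as they close: fully open they stand 13 mm farther back than shut.
Start: joints at [1.183, 0.32, 1.565, -0, 1.257, -0.02], TCP at [206.749, 536.552, 303.938] pointing down, gripper open.
Joint ranges: [-3.11, 3.11], [-0.84, 2.01], [0.21, 2.61], [-1.34, 4.49], [0.05, 2.63], [-2.56, 2.56]. Speed limits (rad/s): [2.57, 2.57, 3.14, 3.14, 3.14, 3.14].

## Interface

Orientations are given as a unit quaternion [w, x, y, z].
In Python, from cell import telemetry, imaging, workorder gives the robot as it stands.
- The arm moves only by the tool carry_out, never from a script. Its argument "targets" is a list of rows, each a list of 5 numbers: the gripper's target within -1 to 1 (fully open at 1, half-way at 0, shut at -1), then the shift along the tool's x, y, z each as a share of 0.03 m, from -1 to 1, then the turn about the tool's z as a share of pi/2 rad, from -1 to 1. A call has 1 to 8 rows; each row shifts and turns the commanded pose from where the row before left it, along the tool's axes as they then stand; what a row does not reach is not made up. A row lasts 1/10 s, in which the tool goes at most 50 mm and 8.59 degrees, less where a joint would pass 70% of its speed; a pose out of reach is approached as far as the arm can. A call with a number of a shift or a turn outside -1 to 1 is refused whole. A call with a gripper value outside its range is refused whole. The fingers move at their own pace and stop on an object; the grip force is fixed at half the most. Time passes only in rows, so rows that do not move let the fingers close. It gives the time, the measured TCP pose, the force, the opening and the grip force at its end, in the units of the state.
- telemetry.read_state(): the state, without advancing time (a new reading comes with each control period).
- imaging.get_image(name): name is "side" or "top" or "wrist"; returns (picture, depth): 480x640x3 uint8, red, green, blue; 480x640 float32, mm along the optical axis (not along the pixel's ray), 0 where there is no reading.
- imaging.calibration(name): a dict with "fx", "fy", "cx", "cy" (pixels), "k1" (the pictures are not rectified: a ray, as slopes to the right and down, at radius r is drawn at 1 + k1 r^2 times it, then the intrinsics apply), "R" (3x3) and "t" (3): a world point X has camera coordinates R X + t; the wrist camera has in their place "hand_eye" (4x4, takes a point from camera to tool coordinates, whose origin is the TCP and whose axes are the flange's). Camera axes: x right, y down, z forward; pixel columns grow to the right and rows downward; lengths in mm; the calibration is good to about 2 mm. A picture is of the moment at which its call begins: read the wrist's pose just before it. calibration takes no time and is no camera call.
- workorder.hand_in(): hands the job in; it is judged then, once.
The state is a dict: "clock": time; "qpos": joint angles; "qd": joint speeds; "tau": joint torques, N m; "eef_pos": TCP position; "orientation": TCP orientation; "force": force on the tool from outside, world axes, zero at the start; "wrist_torque": the same for the moment, N m; "opening": finger opening in mm; "grip_force": force on a finger pad.
Only numpy, scipy, OpenCV 4.12 (cv2) and the standard library are available. Lean on these libraries where they do the work, as an engineer would, in place of code of your own. Each camera call takes 0.05 s, during which the arm holds its last target. There are 200 camera calls.

## Working session

There is one attempt and no reset: what is moved stays moved. The work goes in short steps, Python scripts to look and compute and a tool call to move; the robot and the scene stay as the last step left them, time stands still between calls to the robot, and variables do not carry over. Pictures are saved under pics/ and viewed, at most 10 in all, crops included, and the job is handed in when it is done.

Besides the shell and the picture viewer there is one more tool, called after "Call:" by a JSON object that holds its "name" and its "arguments", one argument or row to a line. carry_out: Moves the arm, as the interface text tells. Shift numbers are shares of 0.03 m and turn numbers shares of pi/2 rad, none past 1 either way. Its arguments: {"type":"object","properties":{"targets":{"type":"array"}},"required":["targets"]}

```bash
mkdir -p pics
cat > h.py <<'E'
import numpy as np, cv2
from cell import telemetry, imaging, workorder
def cloud(n):
    im,d=imaging.get_image(n); c=imaging.calibration(n)
    K=np.array([[c['fx'],0,c['cx']],[0,c['fy'],c['cy']],[0,0,1.]])
    h,w=d.shape; u,v=np.meshgrid(np.arange(w),np.arange(h))
    p=cv2.undistortPoints(np.stack([u,v],-1).reshape(-1,1,2).astype(np.float64),K,np.array([c['k1'],0,0,0.])).reshape(h,w,2)
    P=np.dstack([p*d[...,None],d])
    R=np.array(c['R']);t=np.array(c['t'])
    W=(P-t)@R
    W[d==0]=np.nan
    rays=np.dstack([p,np.ones((h,w))])@R; C=-R.T@t
    return im,d,W,rays,C
def onplane(rays,C,z): return C+rays*((z-C[2])/rays[...,2])[...,None]
E
python3 - <<'E'
from h import *
s=telemetry.read_state();print(s['clock'],s['eef_pos'],s['orientation'],s['opening'])
im,d,W,r,C=cloud('top');cv2.imwrite('pics/top.png',im[...,::-1]);np.savez('/tmp/top.npz',im=im,W=W,r=r,C=C);print(C)
im,d,W,r,C=cloud('side');cv2.imwrite('pics/side.png',im[...,::-1]);print(C)
E
```

```text
0.0 [206.59976591 536.20833567 303.03731726] [-2.00132201e-04  1.82857676e-01  9.83138944e-01 -9.20140537e-04] 85.73251786994237
[ 386.56959427  -92.4209479  1055.04370074]
[ 312.61541115 -932.07301262  605.72423368]
```

View pics/top.png

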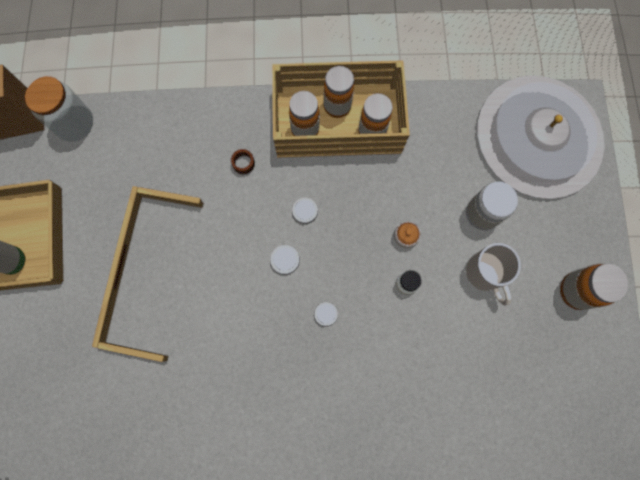

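View pics/side.png

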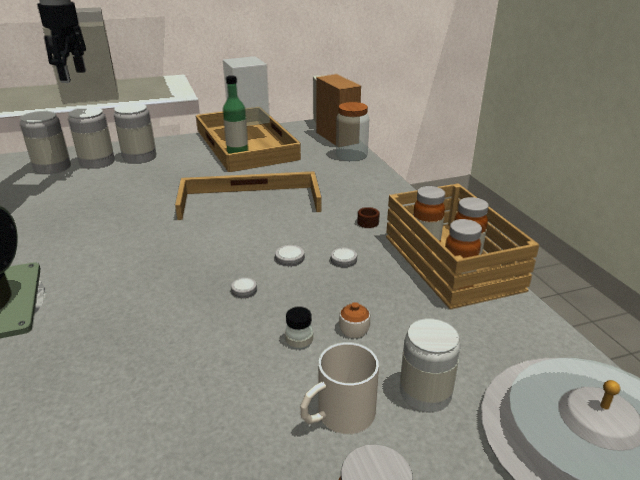

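The top view shows the lids at about (305,210), (284,259) and (326,314). The pen corners are near (137,190), (200,202), (98,345) and (164,358), and the ring is at (242,161). The side view agrees, and the way between the lids and the pen is clear.

Run:
```python
from h import *
z=np.load('/tmp/top.npz');im,W,r,C=[z[k] for k in('im','W','r','C')]
P15=onplane(r,C,15)
g=im.min(-1)
m=((g>165)).astype(np.uint8)
n,l,s,c=cv2.connectedComponentsWithStats(m)
for i in range(1,n):
    if 150<s[i,4]<1500 and 220<c[i,0]<380 and 180<c[i,1]<340:
        q=P15[l==i]; print('lid',c[i].round(),q.mean(0).round(1),'eqdia',np.median(W[l==i][:,2]),np.ptp(q[:,0]).round(),np.ptp(q[:,1]).round())
# pen: wall tops
P40=onplane(r,C,40)
for n_,(u,v) in dict(cBackFar=(137,190),tipFar=(200,202),cBackNear=(98,345),tipNear=(164,358)).items(): print(n_,P40[v,u].round(1),W[v,u].round(1))
H=W[...,2];m=((H>30)&(H<48)).astype(np.uint8);m[:,:85]=0;m[:,215:]=0;m[:180]=0;m[370:]=0
pts=P40[m>0][:,:2].astype(np.float32)
print('minrect',cv2.minAreaRect(pts),len(pts))
print([ (p).round(1).tolist() for p in cv2.boxPoints(cv2.minAreaRect(pts))])
for n_,(u,v),hh in [('ring',(242,161),28),('salt',(407,232),45),('spice',(410,281),55)]: print(n_,onplane(r,C,hh)[v,u].round(1),W[v,u].round(1))
```

```text
lid [305. 209.] [661.1 -75.8  15. ] eqdia nan 46.0 46.0
lid [284. 258.] [563.1 -32.8  15. ] eqdia nan 50.0 51.0
lid [326. 313.] [ 453.3 -110.5   15. ] eqdia nan 39.0 40.0
cBackFar [706.2 256.7  40. ] [706.1 256.6  40.2]
tipFar [676.3 129.2  40. ] [677.9 130.4  34.4]
cBackNear [403.5 324.1  40. ] [403.5 324.8  38.4]
tipNear [377.  195.8  40. ] [376.8 199.9  25.7]
minrect ((542.7886962890625, 232.77798461914062), (144.8603973388672, 323.7313537597656), 77.01518249511719) 2090
[[368.79998779296875, 198.60000610351562], [684.2000122070312, 125.80000305175781], [716.7999877929688, 267.0], [401.29998779296875, 339.70001220703125]]
ring [762.4  47.5  28. ] [773.5  51.6  -2.3]
salt [ 600.6 -272.2   45. ] [ 599.5 -271.2   50.6]
spice [ 504.4 -269.7   55. ] [ 505.  -270.6   49.8]
```

Call:
{"name": "carry_out", "arguments": {
  "targets": [
    [-0.3,-0.81,-0.95,0,0],
    [-0.3,-0.81,-0.95,0,0],
    [-0.3,-0.81,-0.95,0,0],
    [-0.3,-0.81,-0.95,0,0],
    [-0.3,-0.81,-0.95,0,0],
    [-0.3,-0.81,-0.95,0,0],
    [-0.3,-0.81,-0.95,0,0],
    [-0.3,-0.81,-0.95,0,0]
  ]
}}

```text
clock: 0.9
eef_pos: [306.2, 252.4, 303.7]
orientation: [-0.0, 0.183, 0.983, -0.0]
force: [0.8, 0.2, -0.7]
opening: 29.9
grip_force: 0.0
```

Call:
{"name": "carry_out", "arguments": {
  "targets": [
    [-0.3,-0.81,-0.95,0.2,0],
    [-0.3,-0.81,-0.95,0.2,0],
    [-0.3,-0.81,-0.95,0.2,0],
    [-0.3,-0.81,-0.95,0.2,0],
    [-0.3,-0.81,-0.95,0.2,0],
    [-0.3,-0.81,-0.95,0.2,0],
    [-0.3,-0.81,-0.95,0.2,0],
    [-0.3,-0.81,-0.95,0.2,0]
  ]
}}

```text
clock: 1.7
eef_pos: [405.6, -30.3, 255.5]
orientation: [-0.0, 0.183, 0.983, 0.0]
force: [0.8, 0.0, -0.1]
opening: 29.8
grip_force: 0.0
```

Call:
{"name": "carry_out", "arguments": {
  "targets": [
    [-0.3,-0.81,-0.95,0.2,0],
    [-0.3,-0.81,-0.95,0.2,0],
    [-0.3,-0.81,-0.95,0.2,0],
    [-0.3,-0.81,-0.95,0.2,0],
    [-0.3,0,0,0,0.09],
    [-0.3,0,0,0,0.09],
    [-0.3,0,0,0,0.09],
    [-0.3,0,0,0,0.09]
  ]
}}

```text
clock: 2.5
eef_pos: [455.1, -170.1, 231.4]
orientation: [-0.001, 0.453, 0.892, 0.0]
force: [0.0, -0.4, -0.6]
opening: 29.8
grip_force: 0.0
```

Call:
{"name": "carry_out", "arguments": {
  "targets": [
    [-0.3,0,0,0.7,0.09],
    [-0.3,0,0,0.7,0.09],
    [-0.3,0,0,0.7,0.09],
    [-0.3,0,0,0.4,0.09],
    [-0.3,0,0,0,0.045],
    [-0.3,0,0,0,0]
  ]
}}

```text
clock: 3.1
eef_pos: [455.0, -169.9, 156.2]
orientation: [-0.001, 0.707, 0.708, -0.0]
force: [0.5, 0.4, 1.1]
opening: 30.2
grip_force: 0.0
```

```bash
cat >> h.py <<'E'
def go(x,y,z,yaw):
    """tool-frame units from measured pose to target (shift first, then turn)"""
    from scipy.spatial.transform import Rotation as Ro
    s=telemetry.read_state();q=s['orientation'];R=Ro.from_quat([q[1],q[2],q[3],q[0]]).as_matrix()
    cy=np.degrees(np.arctan2(R[1,0],R[0,0]))
    d=R.T@(np.array([x,y,z])-s['eef_pos'])/30
    print('t',round(s['clock'],2),'pos',np.round(s['eef_pos'],1),'yaw',round(cy,1),'tilt',np.round(R[:,2],3),'open',round(s['opening'],1),'F',np.round(s['force'],1),'units',d.round(2),'turn',round((cy-yaw)/90,3))
E
python3 -c "
from h import *
go(453,-172,76,90)"
```

```text
t 3.1 pos [ 455.  -169.9  156.2] yaw 90.1 tilt [-0.001  0.001 -1.   ] open 30.2 F [0.5 0.4 1.1] units [-0.07 -0.06  2.67] turn 0.001
```

Call:
{"name": "carry_out", "arguments": {
  "targets": [
    [-0.3,-0.07,-0.06,0.8,0],
    [-0.3,0,0,0.8,0],
    [-0.3,0,0,0.6,0],
    [-0.3,0,0,0.4,0],
    [-0.3,0,0,0,0]
  ]
}}

```text
clock: 3.6
eef_pos: [452.7, -171.9, 77.7]
orientation: [-0.001, 0.706, 0.708, -0.001]
force: [0.7, -1.0, 0.3]
opening: 29.6
grip_force: 0.0
```

Run:
```python
from h import *
go(453,224,76,90)
a,d=imaging.get_image('wrist');b,_=imaging.get_image('side')
cv2.imwrite('pics/m1.png',np.hstack([cv2.resize(a,(400,300)),cv2.resize(b[180:360,140:380],(400,300))])[...,::-1])
```

```text
t 3.6 pos [ 452.7 -171.9   77.7] yaw 90.2 tilt [-0.003  0.001 -1.   ] open 29.6 F [ 0.7 -1.   0.3] units [13.2   0.04  0.07] turn 0.002
```

View pics/m1.png

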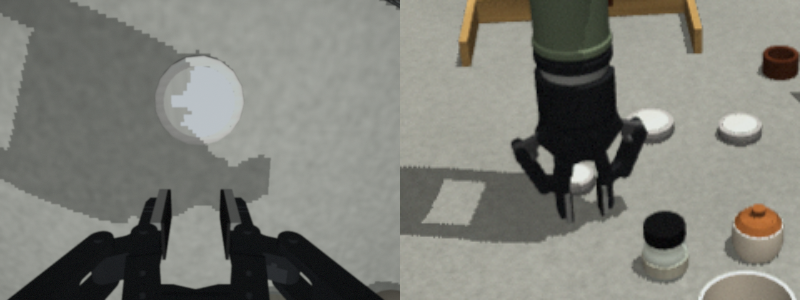

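The lid is centred between the fingers and just ahead of them, and the tips are near the floor. I'll lower a little and push.

Call:
{"name": "carry_out", "arguments": {
  "targets": [
    [-0.3,0.3,0,0.08,0],
    [-0.3,0.4,0,0,0],
    [-0.3,0.3,0,0,0],
    [-0.3,0.3,0,0,0],
    [-0.3,0.4,0,0,0],
    [-0.3,0.5,0,0,0],
    [-0.3,0.5,0,0,0],
    [-0.3,0.5,0,0,0]
  ]
}}

```text
clock: 4.5
eef_pos: [453.3, -74.9, 76.6]
orientation: [0.0, 0.707, 0.708, 0.0]
force: [0.1, 0.6, 1.0]
opening: 29.8
grip_force: 0.1
```

Run:
```python
from h import *
go(453,224,75,90)
a,d=imaging.get_image('wrist')
cv2.imwrite('pics/m2.png',cv2.resize(a,(480,360))[...,::-1])
```

```text
t 4.5 pos [453.3 -74.9  76.6] yaw 90.1 tilt [ 0.  0. -1.] open 29.8 F [0.1 0.6 1. ] units [9.96 0.01 0.05] turn 0.001
```

View pics/m2.png

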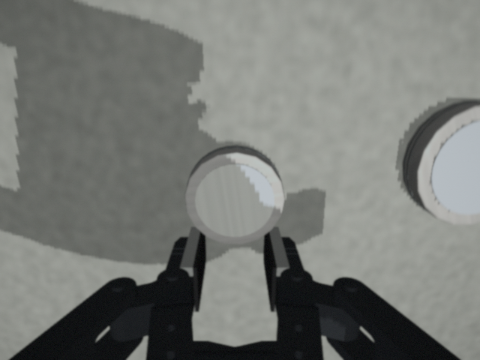

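The small lid, at (235,195), is seated on both fingertips. I'll keep pushing.

Call:
{"name": "carry_out", "arguments": {
  "targets": [
    [-0.3,0.5,0,0,0],
    [-0.3,0.5,0,0,0],
    [-0.3,0.5,0,0,0],
    [-0.3,0.5,0,0,0],
    [-0.3,0.5,0,0,0],
    [-0.3,0.5,0,0,0],
    [-0.3,0.5,0,0,0],
    [-0.3,0.5,0,0,0]
  ]
}}

```text
clock: 5.35
eef_pos: [453.1, 44.7, 76.6]
orientation: [0.0, 0.706, 0.708, 0.0]
force: [1.1, -1.1, 0.3]
opening: 29.9
grip_force: 0.1
```

Call:
{"name": "carry_out", "arguments": {
  "targets": [
    [-0.3,0.5,0,0,0],
    [-0.3,0.5,0,0,0],
    [-0.3,0.5,0,0,0],
    [-0.3,0.5,0,0,0],
    [-0.3,0.5,0,0,0],
    [-0.3,0.5,0,0,0],
    [-0.3,0.4,0,0,0],
    [-0.3,0.4,0,0,0]
  ]
}}

```text
clock: 6.15
eef_pos: [452.9, 158.6, 76.5]
orientation: [0.0, 0.707, 0.708, 0.0]
force: [0.3, 0.0, 0.4]
opening: 30.0
grip_force: 0.1
```

Call:
{"name": "carry_out", "arguments": {
  "targets": [
    [-0.3,0.4,0,0,0],
    [-0.3,0.4,0,0,0],
    [-0.3,0.4,0,0,0],
    [-0.3,0.4,0,0,0],
    [-0.3,0.3,0,0,0],
    [-0.3,0.2,0,0,0],
    [-0.3,0.1,0,0,0],
    [-0.3,0,0,0,0]
  ]
}}

```text
clock: 6.95
eef_pos: [452.9, 224.1, 76.5]
orientation: [-0.0, 0.706, 0.708, -0.0]
force: [0.4, -0.4, -0.4]
opening: 30.0
grip_force: 0.0
```

Run:
```python
from h import *
u=np.array([np.cos(np.radians(96.5)),np.sin(np.radians(96.5))])
go(*(np.array([563.1,-32.8])-66*u),75,90)
go(453,224,75,90)
a,d=imaging.get_image('wrist')
cv2.imwrite('pics/m3.png',cv2.resize(a,(480,360))[...,::-1])
```

```text
t 6.95 pos [452.9 224.1  76.5] yaw 90.1 tilt [-0.  0. -1.] open 30.0 F [ 0.4 -0.4 -0.4] units [-10.76   3.9    0.05] turn 0.001
t 6.95 pos [452.9 224.1  76.5] yaw 90.1 tilt [-0.  0. -1.] open 30.0 F [ 0.4 -0.4 -0.4] units [-0.    0.    0.05] turn 0.001
```

View pics/m3.png

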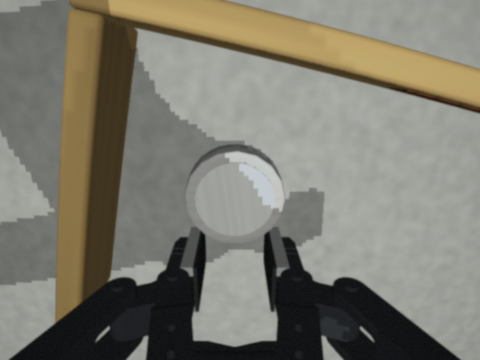

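The small lid is inside the pen with room on all sides. Next is the large lid.

Call:
{"name": "carry_out", "arguments": {
  "targets": [
    [-0.3,-0.6,0,0,0],
    [-0.3,-0.6,0,-1,0],
    [-0.3,-0.96,0.5,-0.8,0],
    [-0.3,-0.96,0.5,0,0],
    [-0.3,-0.96,0.5,0,0],
    [-0.3,-0.96,0.5,0,0],
    [-0.3,-0.96,0.5,0,0],
    [-0.3,-0.96,0.5,0,0]
  ]
}}

```text
clock: 7.8
eef_pos: [543.4, 13.4, 130.5]
orientation: [-0.0, 0.707, 0.707, -0.0]
force: [0.4, 0.2, 0.8]
opening: 30.2
grip_force: 0.0
```

Call:
{"name": "carry_out", "arguments": {
  "targets": [
    [-0.3,-0.96,0.5,0,0],
    [-0.3,-0.96,0.4,0,0],
    [-0.3,-0.96,0,0,0],
    [-0.3,-0.92,0,0.4,-0.071],
    [-0.3,0,0,0.8,0],
    [-0.3,0,0,0.5,0],
    [-0.3,0,0,0.1,0],
    [-0.3,0,0,0,0]
  ]
}}

```text
clock: 8.6
eef_pos: [570.1, -99.0, 76.2]
orientation: [-0.001, 0.666, 0.746, -0.0]
force: [1.0, 0.0, 0.7]
opening: 30.3
grip_force: 0.0
```

Run:
```python
from h import *
u=np.array([np.cos(np.radians(96.5)),np.sin(np.radians(96.5))])
go(*(np.array([532.8,234])-36*u),76,96.5)
a,d=imaging.get_image('wrist')
cv2.imwrite('pics/m4.png',cv2.resize(a,(480,360))[...,::-1])
```

```text
t 8.6 pos [570.1 -99.   76.2] yaw 96.4 tilt [-0.001  0.    -1.   ] open 30.3 F [1.  0.  0.7] units [9.97 0.01 0.01] turn -0.001
```

View pics/m4.png

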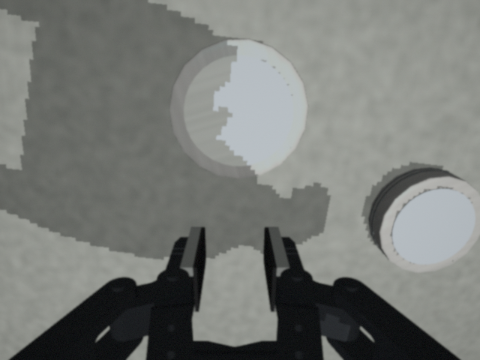

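The large lid at (239,108) lines up with the fingers, so I'll push it.

Call:
{"name": "carry_out", "arguments": {
  "targets": [
    [-0.3,0.3,0.03,0,0],
    [-0.3,0.3,0.03,0,0],
    [-0.3,0.3,0,0,0],
    [-0.3,0.3,0,0,0],
    [-0.3,0.4,0,0,0],
    [-0.3,0.5,0,0,0],
    [-0.3,0.5,0,0,0],
    [-0.3,0.5,0,0,0]
  ]
}}

```text
clock: 9.45
eef_pos: [561.5, -4.7, 76.5]
orientation: [-0.0, 0.666, 0.746, 0.0]
force: [0.0, -0.6, 0.7]
opening: 29.7
grip_force: 0.2
```

Call:
{"name": "carry_out", "arguments": {
  "targets": [
    [-0.3,0.5,0,0,0],
    [-0.3,0.5,0,0,0],
    [-0.3,0.5,0,0,0],
    [-0.3,0.5,0,0,0],
    [-0.3,0.5,0,0,0],
    [-0.3,0.5,0,0,0],
    [-0.3,0.5,0,0,0],
    [-0.3,0.5,0,0,0]
  ]
}}

```text
clock: 10.25
eef_pos: [548.0, 114.3, 76.5]
orientation: [-0.0, 0.666, 0.746, 0.0]
force: [-0.5, 0.1, 0.5]
opening: 29.5
grip_force: 0.2
```

Call:
{"name": "carry_out", "arguments": {
  "targets": [
    [-0.3,0.5,0,0,0],
    [-0.3,0.5,0,0,0],
    [-0.3,0.5,0,0,0],
    [-0.3,0.4,0,0,0],
    [-0.3,0.4,0,0,0],
    [-0.3,0.3,0,0,0],
    [-0.3,0.2,0,0,0],
    [-0.3,0.1,0,0,0]
  ]
}}

```text
clock: 11.05
eef_pos: [538.3, 200.0, 76.5]
orientation: [-0.0, 0.666, 0.746, 0.0]
force: [0.8, -0.1, 0.2]
opening: 30.3
grip_force: 0.2
```

Run:
```python
from h import *
u=np.array([np.cos(np.radians(101.5)),np.sin(np.radians(101.5))])
go(*(np.array([661.1,-75.8])-64*u),76,101.5)
a,d=imaging.get_image('wrist')
cv2.imwrite('pics/m5.png',cv2.resize(a,(480,360))[...,::-1])
```

```text
t 11.05 pos [538.3 200.   76.5] yaw 96.5 tilt [ 0.  0. -1.] open 30.3 F [ 0.8 -0.1  0.2] units [-11.72   3.21   0.02] turn -0.056
```

View pics/m5.png

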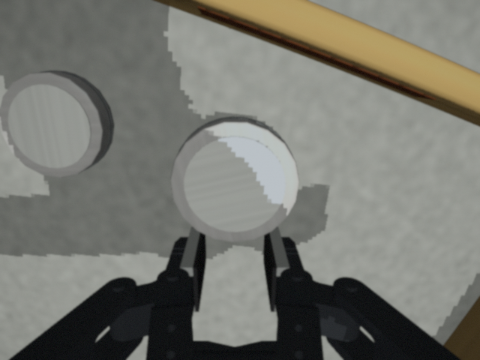

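The large lid is in place, clear of the small one. Next is the medium lid.

Call:
{"name": "carry_out", "arguments": {
  "targets": [
    [-0.3,-0.6,0,0,0],
    [-0.3,-0.6,0,-1,0],
    [-0.3,-1,0,-1,0],
    [-0.3,-1,0.4,0,0],
    [-0.3,-1,0.4,0,0],
    [-0.3,-1,0.4,0,0],
    [-0.3,-1,0.4,0,0],
    [-0.3,-1,0.4,0,0]
  ]
}}

```text
clock: 11.9
eef_pos: [622.7, -10.1, 136.5]
orientation: [-0.0, 0.666, 0.746, -0.0]
force: [0.3, 1.1, -0.2]
opening: 29.7
grip_force: 0.0
```

Call:
{"name": "carry_out", "arguments": {
  "targets": [
    [-0.3,-1,0.4,0,0],
    [-0.3,-1,0.4,0,0],
    [-0.3,-1,0.4,0,0],
    [-0.3,-1,0,0.4,0],
    [-0.3,-0.52,0,0.6,-0.056],
    [-0.3,0,0,0.7,0],
    [-0.3,0,0,0.3,0],
    [-0.3,0,0,0,0]
  ]
}}

```text
clock: 12.7
eef_pos: [672.3, -139.0, 74.8]
orientation: [-0.002, 0.633, 0.774, -0.001]
force: [-0.7, 0.1, 0.1]
opening: 30.0
grip_force: 0.0
```

Run:
```python
from h import *
u=np.array([np.cos(np.radians(101.5)),np.sin(np.radians(101.5))])
go(*(np.array([601,218.3])-32*u),76,101.5)
a,d=imaging.get_image('wrist')
cv2.imwrite('pics/m6.png',cv2.resize(a,(480,360))[...,::-1])
```

```text
t 12.7 pos [ 672.3 -139.    74.8] yaw 101.5 tilt [-0.004  0.001 -1.   ] open 30.0 F [-0.7  0.1  0.1] units [11.08  0.04 -0.02] turn -0.0
```

View pics/m6.png

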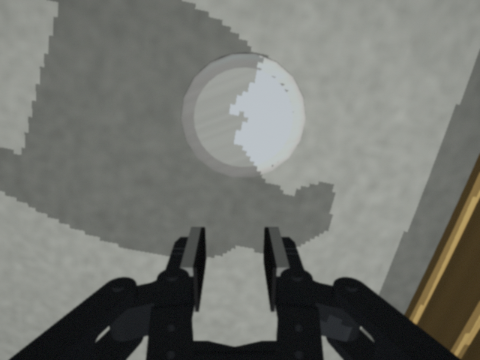

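The medium lid at (244,115) sits about 4 mm right of the finger centre. I'll correct for that and push.

Call:
{"name": "carry_out", "arguments": {
  "targets": [
    [-0.3,0.3,0.06,0,0],
    [-0.3,0.3,0.06,0,0],
    [-0.3,0.3,0,0,0],
    [-0.3,0.3,0,0,0],
    [-0.3,0.4,0,0,0],
    [-0.3,0.5,0,0,0],
    [-0.3,0.5,0,0,0],
    [-0.3,0.5,0,0,0]
  ]
}}

```text
clock: 13.55
eef_pos: [658.0, -45.8, 76.5]
orientation: [-0.0, 0.633, 0.775, 0.0]
force: [0.0, 0.0, 0.1]
opening: 29.8
grip_force: 0.2
```

Call:
{"name": "carry_out", "arguments": {
  "targets": [
    [-0.3,0.5,0,0,0],
    [-0.3,0.5,0,0,0],
    [-0.3,0.5,0,0,0],
    [-0.3,0.5,0,0,0],
    [-0.3,0.5,0,0,0],
    [-0.3,0.5,0,0,0],
    [-0.3,0.5,0,0,0],
    [-0.3,0.5,0,0,0]
  ]
}}

```text
clock: 14.35
eef_pos: [634.2, 71.6, 76.5]
orientation: [-0.0, 0.633, 0.774, 0.0]
force: [0.4, -0.3, 0.3]
opening: 29.7
grip_force: 0.2
```

Call:
{"name": "carry_out", "arguments": {
  "targets": [
    [-0.3,0.5,0,0,0],
    [-0.3,0.5,0,0,0],
    [-0.3,0.5,0,0,0],
    [-0.3,0.5,0,0,0],
    [-0.3,0.5,0,0,0],
    [-0.3,0.4,0,0,0],
    [-0.3,0.4,0,0,0],
    [-0.3,0.3,0,0,0]
  ]
}}

```text
clock: 15.15
eef_pos: [612.7, 177.3, 76.5]
orientation: [-0.0, 0.633, 0.775, 0.0]
force: [-0.2, -0.4, -0.4]
opening: 30.0
grip_force: 0.2
```

Call:
{"name": "carry_out", "arguments": {
  "targets": [
    [-0.3,0.2,0,0,0],
    [-0.3,0.1,0,0,0],
    [-0.3,0,0,0,0],
    [-0.3,-0.4,0,0,0],
    [-0.3,-0.5,0,0,0],
    [-0.3,-0.5,0,-1,0],
    [-0.3,-0.8,0,-1,0],
    [-0.3,-0.8,0,-1,0]
  ]
}}

```text
clock: 15.95
eef_pos: [629.1, 94.3, 167.3]
orientation: [-0.0, 0.633, 0.774, -0.0]
force: [0.6, -0.3, 0.6]
opening: 30.0
grip_force: 0.0
```

Call:
{"name": "carry_out", "arguments": {
  "targets": [
    [-0.3,-1,0,-1,0],
    [-0.3,-1,0,-1,0],
    [-0.3,-1,0,-0.5,0],
    [-0.3,-1,0,0,0],
    [-0.3,-1,0,0,0],
    [-0.3,-1,0,0,0],
    [-0.3,-0.5,0,0,0],
    [-0.3,0,0,0,0]
  ]
}}

```text
clock: 16.75
eef_pos: [667.8, -97.2, 241.2]
orientation: [-0.0, 0.634, 0.773, -0.0]
force: [1.0, -0.2, 0.2]
opening: 29.7
grip_force: 0.0
```

Run:
```python
from h import *
im,d,W,r,C=cloud('top')
P=onplane(r,C,15);c=np.array([541.4,226.9]);X=np.array([.225,.974]);Y=np.array([-.974,.225])
m=(im.min(-1)>150).astype(np.uint8);m[:,:95]=0;m[:,230:]=0
n,l,s,_=cv2.connectedComponentsWithStats(m)
for i in range(1,n):
    if s[i,4]>80:
        q=P[l==i][:,:2].mean(0)-c;print(s[i],'pen',(q@X).round(),(q@Y).round())
cv2.imwrite('pics/end.png',im[...,::-1])
```

```text
[   95    22   135   352 25624] pen 19.0 -234.0
[ 95 270  13  30 146] pen 101.0 42.0
[112 357  75  32 630] pen -34.0 186.0
[ 95 366  23  23 167] pen 42.0 210.0
```

View pics/end.png

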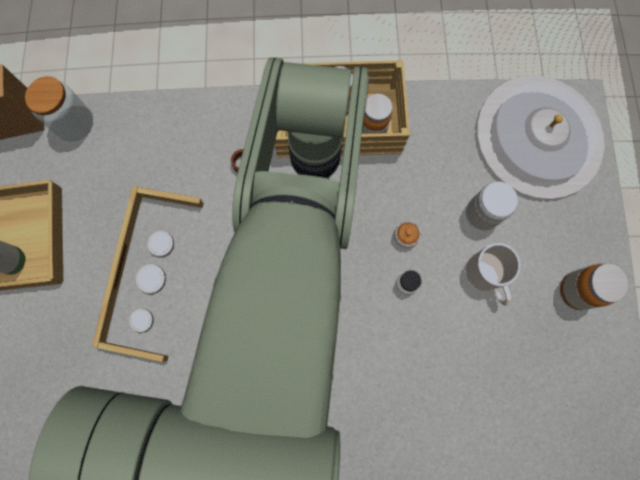

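All three lids, at (160,243), (150,279) and (140,320), lie well inside the pen. The bystanders I can see haven't moved, and the arm is clear of everything.

```bash
python3 -c "
from h import *
print(workorder.hand_in())"
```

```text
the job is handed in; nothing more can be done
None
```

I pushed all three lids flat into the pen without gripping or lifting them, and handed the job in at about 17 s. The last top view showed them well inside and the bystanders apparently unmoved (the arm partly hid the napkin ring); the hand-in returned no verdict.

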